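# Put the tea tray away under the riser

## Robot

A 6-joint arm with a two-finger parallel gripper is mounted at the origin on the work surface. World frame = base frame: x ahead of the robot, y to its left, z up, the work surface at z = 0. Lengths are in m, angles in rad, forces in N, time in s.
With the tool pointing down it reaches from about 0.425 to 0.95 m from the base axis. Payload 3.5 kg.
Tool frame: the origin (TCP) lies midway between the tips of the shut fingers; the grasp point (between the pads) lies 19 mm behind it; z points along the fingers, y is the line along which they close (so a half turn about z gives the same grasp; the last joint's range is limited). The gripper opens to 85 mm and grips with 20 to 120 N. Pads are 22 mm wide; open, the fingers measure 114 mm over their backs; the gripper's body (76 mm by 85 mm) begins 54 mm behind the grasp point. The pads swing forward as they close: fully open they stand 13 mm farther back than shut.
Start: joints at [1.173, 0.286, 1.577, -0, 1.279, -0.15], TCP at [0.166, 0.654, 0.2] pointing down, gripper open.
Joint ranges: [-2.77, 2.77], [-0.9, 2.22], [0.21, 2.48], [-1.53, 4.67], [0.24, 2.81], [-2.84, 2.84]. Speed limits (rad/s): [2.79, 2.79, 3.14, 3.14, 3.14, 3.14].

## Interface

Orientations are given as a unit quaternion [w, x, y, z].
In Python, from station import * gives the robot as it stands.
- The arm moves only by the tool play_rows, never from a script. Its argument "rows" is a list of rows, each a list of 3 entries, a list of its own where there are three numbers: the turn, a rotation vector about the tool's x, y, z in rad, then the shift along the tool's x, y, z in mm, then the closure in counts, from 0 (fully open) to 255 (shut). A call has 1 to 20 rows; each row shifts and turns the commanded pose from where the row before left it, along the tool's axes as they then stand; what a row does not reach is not made up. A row lasts 1/12 s, in which the tool goes at most 41.7 mm and 7.16 degrees, less where a joint would pass 70% of its speed; a pose out of reach is approached as far as the arm can. A call with a gripper value outside its range is refused whole. The fingers move at their own pace and stop on an object; "newtons" is the grip in N (left out, the last holds). Time passes only in rows, so rows that do not move let the fingers close. It gives the time, the measured TCP pose, the force, the opening and the grip force at its end, in the units of the state.
- observe(): the state, without advancing time (a new reading comes with each control period).
- grab_frame(name): name is "side" or "top" or "wrist"; returns a dict with "pixels" (480x640x3 uint8, blue, green, red), "camera_matrix" (3x3 intrinsics, pixels), "dist" ([k1, k2, p1, p2, k3] as OpenCV has them; the pictures are not rectified), "origin" and "orientation" of the camera in the world. Camera axes: x right, y up, looking along -z (the intrinsics and any distortion apply to the point x, -y, -z); pixel columns grow to the right and rows downward; lengths in m; the calibration is good to about 2 mm. A picture is of the moment at which its call begins. There is no depth.
- sign_off(): hands the job in; it is judged then, once.
Trained networks look in a picture, given as the dict that the camera call returned (one of the last four; its "shot" number tells which), for a name from the list of things; names that differ only in an ending like _2 or _b are one class to them, and where a whole thing is asked for, a point or a joint stands for the part that bears it (a point fixed in the world has none). Each returns a list of dicts, best first, with "score" (0 to 1); they miss things now and then, are a little off and sometimes report something else, mostly with a low value. They report only what shows in the picture. A call takes as long as a camera call. They do not tell look-alikes from the thing itself.
- trace(picture, name): "mask" (480x640 bool, what is visible of it).
- place_of(picture, name): "location" ([x, y, z] in m, in the coordinates of the camera as it stood for that picture, good to about 4 mm: a listed point, or the origin of a listed thing).
The state is a dict: "time_s": time; "joint_pos": joint angles; "joint_vel": joint speeds; "effort": joint torques, N m; "ee_pos": TCP position; "tcp_rot": TCP orientation; "contact_force": force on the tool from outside, world axes, zero at the start; "moment": the same for the moment, N m; "finger_gap": opening from 0.0 (shut) to 1.0 (fully open); "grip_force": force on a finger pad.
Only numpy, scipy, OpenCV 4.12 (cv2) and the standard library are available. Lean on these libraries where they do the work, as an engineer would, in place of code of your own. Each camera call takes 0.05 s, during which the arm holds its last target. There are 200 camera calls.

## Task

Shut the sugar pot's lid fully, then slide the loaded tea tray by its handle under the slatted riser until its back wall gently meets the rubber stop strip, square to the riser and about midway between its side frames. Slide the tray flat on the worktop, keep the glasses and pot standing on it, let nothing (nor the robot) touch the riser's deck, and leave the saucers and spoons alone.

Things in the scene. Friction and masses are not known exactly. Their poses are not given: they have to be found in the camera images.
- riser: Fixed riser shelf, open front and back: slatted oak deck on two dark steel side frames, with a low black rubber stop strip at the back. Origin on the worktop below the middle of the deck's front edge; +x from front to back, +y left, z up. Side frames' inner faces at y = +-155, from x = 60 back. Stop strip's front face at x = 216, 26 high: the home tray's centre is at x = 115, y = 0.
- riser_top: The riser's slatted deck (with two spice jars and a little plant on its rear half, up to 80 above the deck), same origin and axes as the riser. The slats' underside is 140 above the worktop and their top 156; the deck reaches from x = 0 (front edge, overhanging the posts) to 240 and y = +-200.
- tray: Square black melamine tray, about 0.4 kg, 200 x 200 outside, walls 6 thick and 22 high, floor 6 thick; origin at the centre of its underside; x points from its ear handle across the tray to the far side (towards the riser), z up. Loaded (glasses and sugar pot, about 0.95 kg in all) it slides with some 4 to 8 N.
- tray_mid (a point): Centre of the tray, 11 above its underside; axes as the tray's.
- tray_ear (a point): Grasp point of the tray's handle, a solid black lug on the middle of its near wall: 40 wide (tray y), 8 to 24 above the worktop, from the wall (tray x = -100) out to x = -138. Point on its centre line at x = -120, 16 up; tray's axes. With the tray home the lug sticks out 23 in front of the deck's front edge, so an upright tool there would hit the deck: lean it back.
- pot_mid (a point): Centre (half-way up) of the steel sugar pot, 72 diameter and 80 high, loose on the tray; x points from the pot's axis to its hinge, z up.
- pot_hinge (a point): Lid hinge axis on the pot's rim: 37 from the pot's axis along the pot's x, 80 above the pot's foot, 86 above the worktop; axes as the pot's, the hinge line running along y.
- lid (a joint): Angle (rad) of the pot's round steel lid: 76 diameter, 1 to 7 above the hinge line when shut, far end 75 from it. 0 is shut, 1.57 upright over the hinge, more leans away from the pot. The hinge is stiff (0.025 N m): the lid stays where it is left. Upright, its top is about 160 above the worktop, higher than the deck's underside.
- glass_a_mid (a point): Centre (half-way up) of one of three empty waisted clear tea glasses, 86 high, 55 wide at the rim, 0.1 kg, standing loose on the tray; z up. Tops 92 above the worktop.
- glass_b_mid (a point): Centre (half-way up) of another of three empty waisted clear tea glasses, 86 high, 55 wide at the rim, 0.1 kg, standing loose on the tray; z up. Tops 92 above the worktop.
- glass_c_mid (a point): Centre (half-way up) of the third of three empty waisted clear tea glasses, 86 high, 55 wide at the rim, 0.1 kg, standing loose on the tray; z up. Tops 92 above the worktop.
- saucer_0: White saucer with a red centre, 104 diameter, 12 high, lying on the worktop beside the tray; origin at the centre of its underside.
- saucer_1: White saucer with a red centre, 104 diameter, 12 high, lying on the worktop beside the tray; origin at the centre of its underside.
- saucer_2: White saucer with a red centre, 104 diameter, 12 high, lying on the worktop beside the tray; origin at the centre of its underside.
- spoon_0: Steel teaspoon, about 115 long, lying on the worktop beside the tray; its x runs along it, handle to -x.
- spoon_1: Steel teaspoon, about 115 long, lying on the worktop beside the tray; its x runs along it, handle to -x.
There are look-alikes about, which are no part of the job. Of the things shaped like the part that bears pot_mid, the bare steel one is meant.

How it is judged:
On the way, in this order (a step that is already met when the one before it is completed fails the run):
1. the lid is shut while the tray is still out in front of the riser (value of joint lid below 0.1 rad and x of tray_mid in the frame of riser below -0.035 m), for 0.2 s.
2. the tray is home under the riser (x of tray_mid in the frame of riser between 0.103 and 0.123 m and y of tray_mid in the frame of riser between -0.024 and 0.024 m and angle between the x axis of tray_mid and the x axis of riser, either way round below 0.1 rad), for 0.2 s.
At the end, for the whole second after the job is handed in: The tray lies flat and still with its back wall within 12 mm of the stop strip, within 24 mm of midway between the side frames and within 0.1 rad of square; the lid is shut (under 0.1 rad); the three glasses and the pot stand upright on the tray (all of step 2 and value of joint lid below 0.1 rad and height (world z) of tray below 0.006 m and angle between tray's own z axis and vertical below 0.05 rad and linear speed of tray below 0.02 m/s and x of glass_a_mid in the frame of tray between -0.1 and 0.1 m and y of glass_a_mid in the frame of tray between -0.1 and 0.1 m and z of glass_a_mid in the frame of tray between 0.037 and 0.061 m and angle between each of glass_a_mid, glass_b_mid, glass_c_mid, pot_mid's own z axis and vertical below 0.15 rad and x of glass_b_mid in the frame of tray between -0.1 and 0.1 m and y of glass_b_mid in the frame of tray between -0.1 and 0.1 m and z of glass_b_mid in the frame of tray between 0.037 and 0.061 m and x of glass_c_mid in the frame of tray between -0.1 and 0.1 m and y of glass_c_mid in the frame of tray between -0.1 and 0.1 m and z of glass_c_mid in the frame of tray between 0.037 and 0.061 m and x of pot_mid in the frame of tray between -0.1 and 0.1 m and y of pot_mid in the frame of tray between -0.1 and 0.1 m and z of pot_mid in the frame of tray between 0.034 and 0.058 m); the robot touches nothing.
It fails at once if something or the robot touches the riser's deck (contact force between riser_top and anything else above 1 N).
It fails at once if the tray is rammed against the riser (over 25 N) (contact force between tray and riser above 25 N).
It fails at once if the tray is lifted or tipped instead of slid (height (world z) of tray above 0.015 m or angle between tray's own z axis and vertical above 0.12 rad).
It fails at once if a glass or the pot falls over (angle between any of glass_a_mid, glass_b_mid, glass_c_mid, pot_mid's own z axis and vertical above 0.5 rad).
It fails at once if a saucer or spoon is shifted by more than 30 mm (distance of any of saucer_0, saucer_1, saucer_2, spoon_0, spoon_1 from where it was at the start of the episode above 0.03 m).
It also fails if it takes over 56 s, if anything falls off the work surface, if the arm or the gripper's body presses on something with over 40 N, if the wrist force passes 120 N, or if a joint passes its speed limit or range.

## Working session

There is one attempt and no reset: what is moved stays moved. The work goes in short steps, Python scripts to look and compute and a tool call to move; the robot and the scene stay as the last step left them, time stands still between calls to the robot, and variables do not carry over. Pictures are saved under pics/ and viewed, at most 10 in all, crops included, and the job is handed in when it is done.

Besides the shell and the picture viewer there is one more tool, called after "Call:" as name([rows], argument=value, ...), one row to a line, values as JSON. play_rows: Moves the arm, as the interface text tells. Its arguments: {"type":"object","properties":{"rows":{"type":"array"},"newtons":{"type":"number"}},"required":["rows"]}

```bash
mkdir -p pics; ls; cat > h.py <<'E'
from station import *
import numpy as np, cv2
from scipy.spatial.transform import Rotation as R
def Rq(q): return R.from_quat([q[1],q[2],q[3],q[0]])
def w(p,loc): return Rq(p["orientation"]).apply(loc)+np.array(p["origin"])
def ray(p,u,v):
    x,y=cv2.undistortPoints(np.array([[[u,v]]],float),np.array(p["camera_matrix"]),np.array(p["dist"]))[0,0]
    d=Rq(p["orientation"]).apply([x,-y,-1]); return np.array(p["origin"]),d
def onz(p,u,v,z):
    o,d=ray(p,u,v); return o+d*(z-o[2])/d[2]
def proj(p,X):
    c=Rq(p["orientation"]).inv().apply(np.array(X)-p["origin"])
    c=np.array([c[0],-c[1],-c[2]]); 
    return cv2.projectPoints(c.reshape(1,3),np.zeros(3),np.zeros(3),np.array(p["camera_matrix"]),np.array(p["dist"]))[0][0,0]
E
python3 - <<'E'
from h import *
np.set_printoptions(precision=4,suppress=True)
s=observe();print(s["ee_pos"],s["tcp_rot"])
names=["riser","tray","tray_ear","pot_mid","pot_hinge","lid","glass_a_mid","saucer_0","spoon_0"]
for c in ["top","side"]:
    p=grab_frame(c); cv2.imwrite(f"pics/{c}0.png",p["pixels"])
    print(c,p["origin"],p["orientation"])
    for n in names:
        try:
            for r in place_of(p,n):
                W=w(p,r["location"]); print(n,round(r["score"],2),W,proj(p,W).round())
        except Exception as e: print(n,e)
E
```

```text
pics
[0.1653 0.6537 0.1988] [-0.0003  0.1236  0.9923 -0.0012]
top [ 0.3988 -0.0161  1.1953] [-0.6988 -0.0502  0.042   0.7123]
riser 0.32 [ 0.5991 -0.0382  0.0098] [334. 217.]
tray 0.58 [ 0.5943 -0.0378  0.0009] [334. 220.]
tray_ear 0.71 [ 0.4848 -0.0629  0.014 ] [348. 273.]
tray_ear 0.63 [ 0.5233 -0.3939 -0.0013] [509. 251.]
pot_mid 0.91 [0.6026 0.1812 0.0406] [224. 215.]
pot_mid 0.69 [ 0.6544 -0.0758  0.0457] [352. 187.]
pot_mid 0.63 [ 0.5677 -0.0887  0.0472] [360. 229.]
pot_hinge 0.89 [ 0.593  -0.0663  0.0824] [349. 214.]
pot_hinge 0.65 [0.6225 0.2116 0.0817] [205. 202.]
pot_hinge 0.58 [ 0.3639 -0.0686  0.0814] [354. 334.]
lid it knows: glass_a_mid, glass_b_mid, glass_c_mid, pot_hinge, pot_mid, riser, riser_top, saucer, spoon, tray, tray_ear, tray_mid
saucer_0 0.84 [ 0.4207  0.3668 -0.0012] [137. 309.]
saucer_0 0.8 [ 0.4108 -0.3444 -0.001 ] [488. 307.]
saucer_0 0.64 [0.5872 0.3805 0.0003] [132. 228.]
spoon_0 0.83 [ 0.5238 -0.3934 -0.0013] [508. 251.]
spoon_0 0.57 [ 0.6249 -0.3652  0.0007] [492. 203.]
side [ 0.4178 -1.0228  0.6216] [ 0.8541  0.5167 -0.0245 -0.0538]
tray 0.63 [ 0.601
[... 231 characters left out ...]
]
pot_mid 0.64 [ 0.4093 -0.3435 -0.0008] [269. 396.]
pot_mid 0.32 [ 0.4797 -0.0658  0.0188] [299. 289.]
pot_hinge 0.8 [0.621  0.2105 0.0759] [347. 203.]
pot_hinge 0.77 [ 0.3666 -0.0707  0.0772] [239. 269.]
pot_hinge 0.55 [ 0.5894 -0.0658  0.088 ] [354. 255.]
lid it knows: glass_a_mid, glass_b_mid, glass_c_mid, pot_hinge, pot_mid, riser, riser_top, saucer, spoon, tray, tray_ear, tray_mid
glass_a_mid 0.59 [0.4212 0.3607 0.0022] [263. 211.]
glass_a_mid 0.56 [ 0.539  -0.0016  0.0473] [324. 259.]
saucer_0 0.91 [0.4211 0.361  0.0054] [263. 210.]
saucer_0 0.62 [ 0.5904  0.3826 -0.0044] [326. 206.]
saucer_0 0.57 [ 0.4075 -0.3421 -0.0013] [268. 396.]
spoon_0 0.57 [ 0.6218 -0.3673  0.0012] [405. 393.]
```

View pics/top0.png

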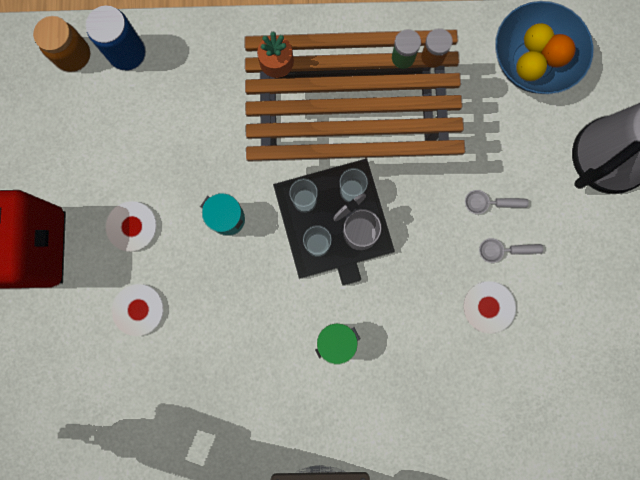

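View pics/side0.png

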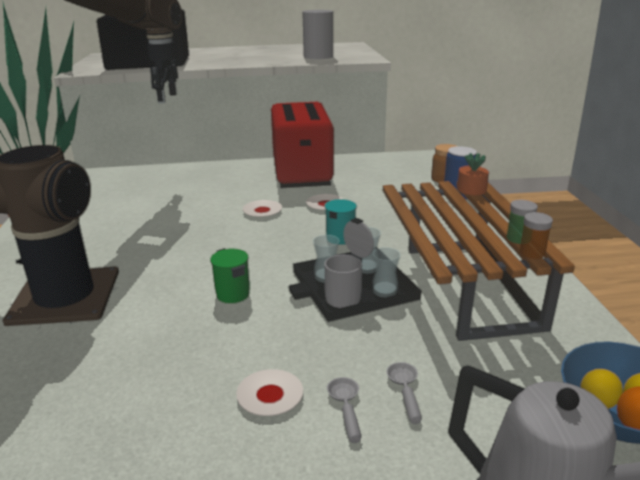

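Lookalikes: the teal pot (222,213) and the green pot (337,343) stand off the tray. The bare steel pot (361,229) stands on the tray and fits the description. I'll confirm that with a crop and fit the poses.

```bash
python3 - <<'E'
from h import *
np.set_printoptions(precision=4,suppress=True)
p=grab_frame("top"); im=p["pixels"]
cv2.imwrite("pics/crop1.png",cv2.resize(im[130:300,230:430],None,fx=4,fy=4,interpolation=cv2.INTER_CUBIC)[:600,:800])
hsv=cv2.cvtColor(im,cv2.COLOR_BGR2HSV)
m=((hsv[...,0]>5)&(hsv[...,0]<18)&(hsv[...,1]>120)&(hsv[...,2]>60)).astype(np.uint8); m[:25]=0;m[175:]=0;m[:,:235]=0;m[:,475:]=0
n,l,st,_=cv2.connectedComponentsWithStats(m)
for i in range(1,n):
    if st[i,4]<800: continue
    v,u=np.where(l==i); P=np.array([onz(p,a,b,.156)[:2] for a,b in zip(u,v)],np.float32)
    (c,sz,a)=cv2.minAreaRect(P); print("slat",st[i,:4],c,sz,a, cv2.boxPoints((c,sz,a)).round(4).tolist())
for r in trace(p,"tray")[:1]:
    v,u=np.where(r["mask"]);P=np.array([onz(p,a,b,.022)[:2] for a,b in zip(u,v)],np.float32)
    print("tray",r["score"],cv2.minAreaRect(P),len(u))
# black pixel fit of tray
g=(im.max(2)<50).astype(np.uint8); g[:150]=0;g[290:]=0;g[:,:265]=0;g[:,400:]=0
g=cv2.morphologyEx(g,cv2.MORPH_CLOSE,np.ones((3,3)))
n,l,st,_=cv2.connectedComponentsWithStats(g); i=1+st[1:,4].argmax(); print(st[i])
h=cv2.findContours((l==i).astype(np.uint8),0,2)[0][0]
for e in cv2.approxPolyDP(h,5,True)[:,0]: print(e,onz(p,*e,.022))
for n in ["tray_ear","tray_mid","glass_a_mid","pot_mid","pot_hinge"]:
    for r in place_of(p,n):print(n,round(r["score"],2),w(p,r["location"]))
s=grab_frame("side");cv2.imwrite("pics/crop2.png",cv2.resize(s["pixels"][190:330,270:440],None,fx=4,fy=4,interpolation=cv2.INTER_CUBIC))
for n in ["tray_mid","glass_a_mid","riser_top"]:
    for r in place_of(s,n):print(n,round(r["score"],2),w(s,r["location"]))
E
```

```text
slat [245  32 215  61] (0.8682228922843933, -0.07431387901306152) (0.11208494007587433, 0.3965817093849182) 0.4286060333251953 [[0.810699999332428, 0.12359999865293503], [0.8137000203132629, -0.27300000190734863], [0.9257000088691711, -0.27219998836517334], [0.9228000044822693, 0.12439999729394913]]
slat [246  95 216  21] (0.7829769253730774, -0.07564102113246918) (0.027563342824578285, 0.3958752751350403) 0.606288731098175 [[0.7670999765396118, 0.12210000306367874], [0.7713000178337097, -0.2736999988555908], [0.7989000082015991, -0.2734000086784363], [0.794700026512146, 0.12240000069141388]]
slat [246 118 217  20] (0.7407824993133545, -0.07562804222106934) (0.027202431112527847, 0.3958875834941864) 0.45082128047943115 [[0.725600004196167, 0.12219999730587006], [0.7286999821662903, -0.2736999988555908], [0.7559000253677368, -0.273499995470047], [0.7527999877929688, 0.12240000069141388]]
slat [246 140 219  20] (0.6988558173179626, -0.07597653567790985) (0.02707153744995594, 0.3967646658420563) 0.5845451951026917 [[0.6833000183105469, 0.12229999899864197], [0.6873000264167786, -0.27450
[... 350 characters left out ...]
]
[337 267] [ 0.4961 -0.0417  0.022 ]
[344 284] [ 0.4619 -0.0549  0.022 ]
[360 279] [ 0.4712 -0.0871  0.022 ]
[358 260] [ 0.5093 -0.0841  0.022 ]
[393 251] [ 0.5261 -0.1548  0.022 ]
tray_ear 0.8 [ 0.4834 -0.0626  0.0151]
tray_mid 0.6 [ 0.5976 -0.0364  0.0091]
tray_mid 0.48 [0.6342 0.0183 0.0468]
glass_a_mid 0.79 [ 0.542  -0.0015  0.049 ]
glass_a_mid 0.38 [ 0.5232 -0.3961  0.0002]
pot_mid 0.92 [0.5992 0.1797 0.0393]
pot_mid 0.9 [ 0.5648 -0.0879  0.0463]
pot_hinge 0.92 [0.6206 0.2133 0.0806]
pot_hinge 0.87 [ 0.3624 -0.0671  0.0808]
pot_hinge 0.82 [ 0.5943 -0.0651  0.0858]
pot_hinge 0.25 [ 0.4818 -0.0629  0.0162]
tray_mid 0.78 [ 0.5957 -0.0356  0.0096]
glass_a_mid 0.85 [ 0.5409 -0.001   0.0464]
```

View pics/crop1.png

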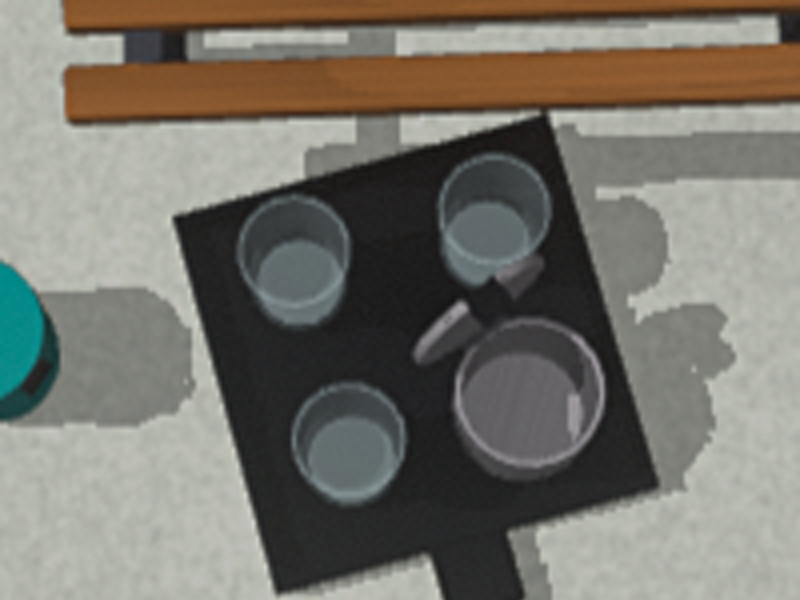

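View pics/crop2.png

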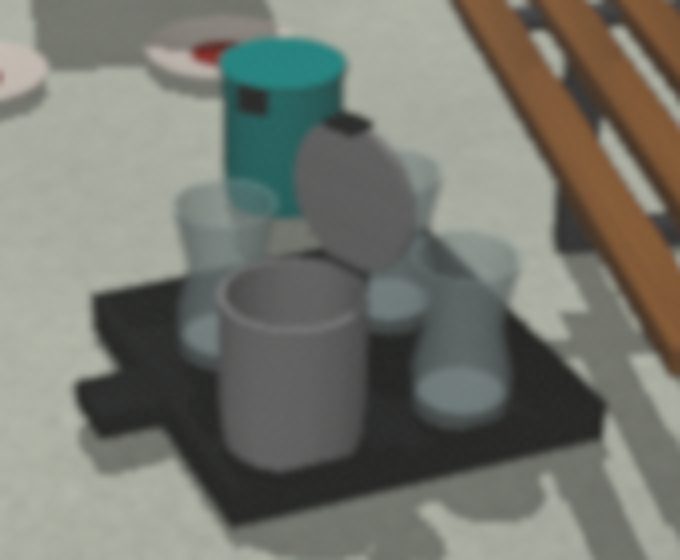

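The bare steel pot on the tray is confirmed. Its lid stands about upright, with its tab at crop1 (490,300) and crop2 (347,122). I'll triangulate the tab to get the lean.

```bash
python3 - <<'E'
from h import *
np.set_printoptions(precision=4,suppress=True)
t=grab_frame("top");s=grab_frame("side")
o1,d1=ray(t,352.5,205);o2,d2=ray(s,356.8,220.5)
k=np.linalg.lstsq(np.c_[d1,-d2],o2-o1,rcond=None)[0]
print(o1+k[0]*d1,o2+k[1]*d2, onz(t,349.5,207.7,.125))
for n in ["glass_a_mid","glass_b_mid","glass_c_mid"]:
  for p in (t,s):
    for r in place_of(p,n):print(n,r["score"],w(p,r["location"]))
E
```

```text
[ 0.5947 -0.0688  0.1634] [ 0.5938 -0.0687  0.1632] [ 0.597  -0.0651  0.125 ]
glass_a_mid 0.82 [ 0.5439 -0.0029  0.0481]
glass_a_mid 0.83 [ 0.5428 -0.0022  0.0473]
glass_b_mid 0.74 [ 0.5679 -0.0896  0.0488]
glass_b_mid 0.73 [0.6348 0.0226 0.0512]
glass_b_mid 0.73 [0.6291 0.0205 0.0474]
glass_c_mid 0.89 [ 0.6521 -0.0732  0.0478]
glass_c_mid 0.17 [ 0.6277 -0.3672  0.0038]
glass_c_mid 0.82 [ 0.6523 -0.0755  0.0511]
```

Call:
play_rows([
  [[0, 0, -0.124], [0, 0, 0], 255],
  [[0, 0, -0.124], [0, 0, 0], 255],
  [[0, 0, -0.124], [0, 0, 0], 255],
  [[0, 0, -0.124], [0, 0, 0], 255],
  [[0, 0, 0], [-14, -38, 0], 255],
  [[0, 0, 0], [-14, -38, 0], 255],
  [[0, 0, 0], [-14, -38, 0], 255],
  [[0, 0, 0], [-14, -38, 0], 255],
  [[0, 0, 0], [-14, -38, 0], 255],
  [[0, 0, 0], [-14, -38, 0], 255],
  [[0, 0, 0], [-14, -38, 0], 255],
  [[0, 0, 0], [-14, -38, 0], 255],
  [[0, 0, 0], [-14, -38, 0], 255],
  [[0, 0, 0], [-14, -38, 0], 255],
  [[0, 0, 0], [-14, -38, 0], 255],
  [[0, 0, 0], [-14, -38, 0], 255],
  [[0, 0, 0], [-14, -38, 0], 255],
  [[0, 0, 0], [-14, -38, 0], 255],
  [[0, 0, 0], [-14, -38, 0], 255],
  [[0, 0, 0], [-14, -38, 0], 255],
])

```text
time_s: 3.52
ee_pos: [0.5329, 0.1181, 0.2006]
tcp_rot: [0.0, -0.124, 0.992, 0.0]
contact_force: [0.9, 1.1, -0.5]
finger_gap: -0.002
grip_force: 0.0
```

Call:
play_rows([
  [[0, 0, 0], [-12.6, -34.4, 0], 255],
  [[0, 0, 0], [-12.6, -34.4, 0], 255],
  [[0, 0, 0], [-12.6, -34.4, 0], 255],
  [[0, 0, 0], [-12.6, -34.4, 0], 255],
  [[0, 0, 0], [-12.6, -34.4, 0], 255],
  [[0, 0, 0], [0, 0, 23], 255],
  [[0, 0, 0], [0, 0, 23], 255],
  [[0, 0, 0], [0, 0, 23], 255],
  [[0, 0, 0], [7.5, -3.4, 0], 255],
  [[0, 0, 0], [7.5, -3.4, 0], 255],
  [[0, 0, 0], [7.5, -3.4, 0], 255],
  [[0, 0, 0], [0, 0, 0], 255],
])

```text
time_s: 4.52
ee_pos: [0.616, -0.0478, 0.1336]
tcp_rot: [0.001, -0.123, 0.992, -0.001]
contact_force: [-0.0, -0.1, -0.1]
finger_gap: -0.0
grip_force: 0.0
```

```bash
python3 - <<'E'
from h import *
s=grab_frame("side");cv2.imwrite("pics/s3.png",cv2.resize(s["pixels"][130:330,270:470],None,fx=3,fy=3,interpolation=cv2.INTER_CUBIC))
E
```

```text
(no output)
```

View pics/s3.png

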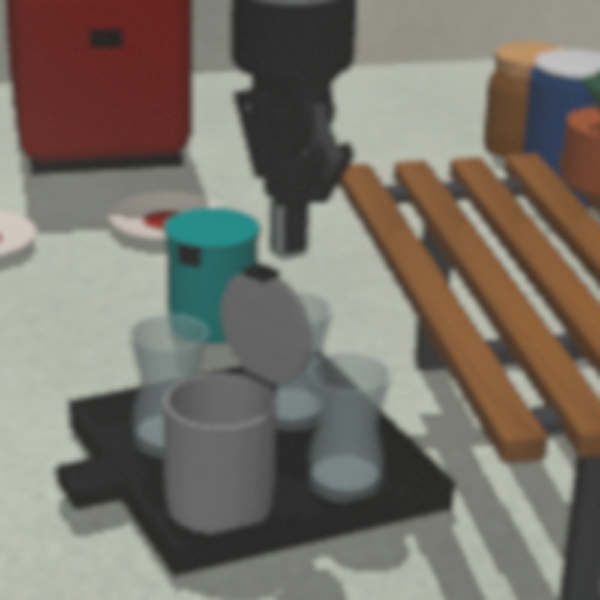

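The finger is behind the upright lid, which has its tab at crop (262,272); the fingertip is at (290,250). Next I sweep the lid over.

Call:
play_rows([
  [[0, 0, 0], [7.3, -3.3, 1], 255],
  [[0, 0, 0], [7.3, -3.3, 1], 255],
  [[0, 0, 0], [7.3, -3.3, 0], 255],
  [[0, 0, 0], [6, -2.7, 2.7], 255],
  [[0, 0, 0], [6, -2.7, 2.7], 255],
  [[0, 0, 0], [6, -2.7, 2.7], 255],
  [[0, 0, 0], [4, -1.8, 5], 255],
  [[0, 0, 0], [4, -1.8, 5], 255],
  [[0, 0, 0], [4, -1.8, 5], 255],
  [[0, 0, 0], [2, -1, 4], 255],
  [[0, 0, 0], [2, -1, 4], 255],
  [[0, 0, 0], [0, 0, 0], 255],
])

```text
time_s: 5.57
ee_pos: [0.5669, -0.0847, 0.0961]
tcp_rot: [-0.001, -0.124, 0.992, 0.001]
contact_force: [1.1, 0.2, 0.5]
finger_gap: 0.002
grip_force: 0.0
```

Call:
play_rows([
  [[0, 0, 0], [1, -0.5, 1.5], 255],
  [[0, 0, 0], [0, 0, 1], 255],
  [[0, 0, 0], [0, 0, 1], 255],
  [[0, 0, 0], [0, 0, 0], 255],
])

```text
time_s: 5.9
ee_pos: [0.5673, -0.0855, 0.0944]
tcp_rot: [0.0, -0.124, 0.992, 0.0]
contact_force: [-0.3, -0.5, -0.4]
finger_gap: 0.001
grip_force: 0.0
```

```bash
python3 - <<'E'
from h import *
for i in range(3):
  s=grab_frame("side");o=observe();print(o["ee_pos"],o["contact_force"])
cv2.imwrite("pics/s4.png",cv2.resize(s["pixels"][190:330,270:420],None,fx=4,fy=4,interpolation=cv2.INTER_CUBIC))
E
```

```text
[ 0.567384   -0.08555929  0.09457578] [-0.27997341 -0.55820976 -0.0035653 ]
[ 0.5674317  -0.08560085  0.0947055 ] [ 0.24688854 -0.73187359 -0.62728241]
[ 0.56746863 -0.08565492  0.0947797 ] [-0.2887086   0.10609446  0.46362696]
```

View pics/s4.png

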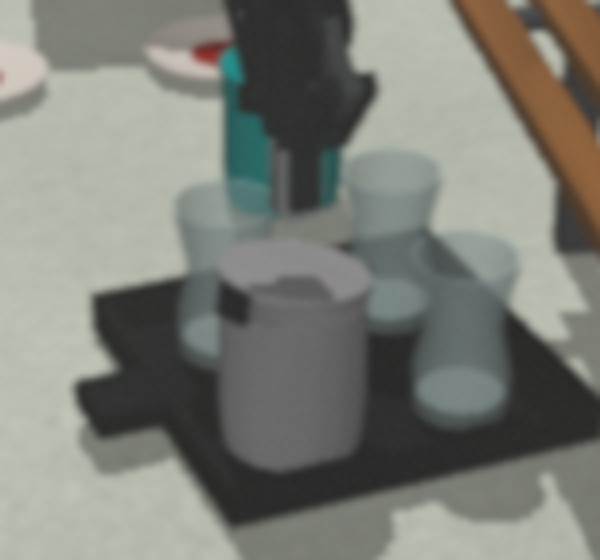

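```bash
python3 - <<'E'
from h import *
np.set_printoptions(precision=4,suppress=True)
s=grab_frame("side");t=grab_frame("top");o=observe();e=np.array(o["ee_pos"])
print(e,(proj(s,e)-[270,190])*4, proj(t,e), (proj(s,[.564,-.089,.093])-[270,190])*4)
for z in (.11,.12,.13,.14): print(z,(proj(s,[e[0],e[1],z])-[270,190])*4)
for p in (s,t):
  for r in place_of(p,"pot_hinge")+place_of(p,"pot_mid"):print(r["score"],w(p,r["location"]))
cv2.imwrite("pics/t5.png",cv2.resize(t["pixels"][130:300,260:410],None,fx=3.5,fy=3.5,interpolation=cv2.INTER_CUBIC))
E
```

```text
[ 0.5674 -0.0857  0.0948] [296.4763 270.2538] [360.1254 225.7951] [290.4782 277.3822]
0.11 [296.6712 242.2037]
0.12 [296.7992 223.555 ]
0.13 [296.9271 204.7437]
0.14 [297.0549 185.7685]
0.81 [ 0.5898 -0.0681  0.0892]
0.79 [ 0.3652 -0.0729  0.0708]
0.9 [0.5998 0.1757 0.0449]
0.58 [ 0.5646 -0.0882  0.0479]
0.55 [0.6227 0.2134 0.0782]
0.9 [0.5994 0.1793 0.0441]
```

View pics/t5.png

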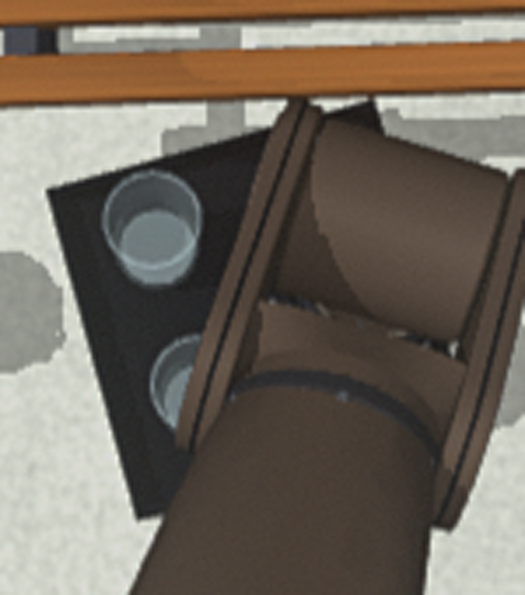

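The lid now lies almost flat, with its tab at crop (235,305). I'll press a little more until I feel contact, then lift and check.

Call:
play_rows([
  [[0, 0, 0], [0, 0, 1], 255],
  [[0, 0, 0], [0, 0, 1], 255],
  [[0, 0, 0], [0, 0, 0], 255],
])

```text
time_s: 6.6
ee_pos: [0.5671, -0.0857, 0.0923]
tcp_rot: [-0.0, -0.124, 0.992, 0.0]
contact_force: [-0.3, -0.2, 0.0]
finger_gap: 0.001
grip_force: 0.0
```

```bash
python3 - <<'E'
from h import *
np.set_printoptions(precision=4,suppress=True)
s=grab_frame("side");o=observe();print(o["ee_pos"],o["contact_force"])
print((proj(s,[.616,-.0478,.1336])-[270,130])*3)
E
```

```text
[ 0.5671 -0.0857  0.0924] [ 0.7926 -0.0818 -0.6589]
[287.7891 297.0753]
```

```bash
python3 - <<'E'
from h import *
np.set_printoptions(precision=1,suppress=True)
s=grab_frame("side");H=np.array([.593,-.0655,.086]);d=np.array([-.782,-.623,0]);z=np.array([0,0,1.])
for a in (0,.15,.3,.6):
  f=lambda r,t=0,y=0:H+r*(np.cos(a)*d+np.sin(a)*z)+t*(np.cos(a)*z-np.sin(a)*d)+y*np.array([.623,-.782,0])
  q=lambda X:(proj(s,X)-[270,190])*4
  print(a,"end",q(f(.076,.004)),"centre top",q(f(.037,.007)),"sides",q(f(.037,.007,.038)),q(f(.037,.007,-.038)))
im=s["pixels"]
# colour columns through predicted finger
for v in range(234,264,2): print(v,im[v,334:356:3].mean(1).astype(int))
E
```

```text
0 end [233.7 312.2] centre top [290.5 276.9] sides [350.4 304.2] [233.1 250.8]
0.15 end [235.7 290. ] centre top [292.6 265.8] sides [352.7 292.9] [235.1 239.9]
0.3 end [240.2 267. ] centre top [295.9 254.6] sides [356.1 281.5] [238.3 228.9]
0.6 end [256.4 220.8] centre top [305.5 233. ] sides [366.  259.4] [247.7 207.7]
234 [ 86  83  96  53  48  58  70 118]
236 [109  89  96  53  48  59  72 126]
238 [105  93  96  54  48  59  71 136]
240 [103  90  95  53  50  58  80 124]
242 [102  91  95  52  50  71 110 125]
244 [119 102 103  81  87 108 122 121]
246 [117 109 116 114 119 121 124 122]
248 [114 113 124 123 122 122 123 122]
250 [131 134 136 135 130 129 117 101]
252 [139 139 139 139 139 140 125  89]
254 [141 140 139 139 139 140 140 135]
256 [140 140 140 140 139 138 139 139]
258 [140 139 128 129 126 132 139 139]
260 [120 121  94  94  94 104 137 139]
262 [ 98  96  94  93  92  92 118 139]
```

```bash
python3 - <<'E'
from h import *
np.set_printoptions(precision=3,suppress=True)
s=grab_frame("wrist");cv2.imwrite("pics/w6.png",s["pixels"]);o=observe();print(s["origin"],s["orientation"],o["ee_pos"],proj(s,o["ee_pos"]))
for n in ("tray_ear","pot_hinge","pot_mid"):
  for r in place_of(s,n):print(n,r["score"],w(s,r["location"]),proj(s,w(s,r["location"])))
E
```

```text
[ 0.489 -0.104  0.266] [ 0.607 -0.096 -0.124  0.779] [ 0.567 -0.086  0.093] [320.453 284.795]
tray_ear 0.92 [ 0.481 -0.066  0.018] [380.174 133.366]
pot_mid 0.27 [ 0.543 -0.008  0.046] [441.471 249.02 ]
```

View pics/w6.png

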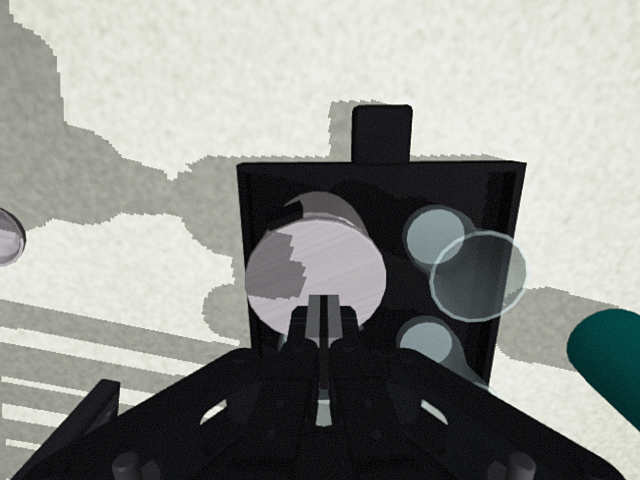

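Call:
play_rows([
  [[0, 0, 0], [0, 0, 2], 255],
  [[0, 0, 0], [0, 0, 2], 255],
  [[0, 0, 0], [0, 0, 0], 255],
])

```text
time_s: 7.15
ee_pos: [0.5669, -0.0856, 0.088]
tcp_rot: [-0.0, -0.124, 0.992, 0.0]
contact_force: [-0.3, -0.4, -0.2]
finger_gap: -0.001
grip_force: 0.0
```

Call:
play_rows([
  [[0, 0, 0], [0, 0, 2], 255],
  [[0, 0, 0], [0, 0, 0], 255],
])

```text
time_s: 7.32
ee_pos: [0.567, -0.0856, 0.0862]
tcp_rot: [-0.0, -0.124, 0.992, 0.0]
contact_force: [-0.3, 0.9, 0.1]
finger_gap: 0.003
grip_force: 0.0
```

Call:
play_rows([
  [[0, 0, 0], [0, 0, 3], 255],
  [[0, 0, 0], [0, 0, 3], 255],
  [[0, 0, 0], [0, 0, 0], 255],
])

```text
time_s: 7.57
ee_pos: [0.5667, -0.0855, 0.0797]
tcp_rot: [-0.001, -0.124, 0.992, 0.0]
contact_force: [-0.1, 0.2, -0.3]
finger_gap: 0.001
grip_force: 0.0
```

Call:
play_rows([
  [[0, 0, 0], [0, 0, 2], 255],
  [[0, 0, 0], [0, 0, 2], 255],
  [[0, 0, 0], [0, 0, 0], 255],
])

```text
time_s: 7.82
ee_pos: [0.5669, -0.0856, 0.0761]
tcp_rot: [-0.0, -0.124, 0.992, 0.0]
contact_force: [0.9, 0.4, -0.1]
finger_gap: 0.003
grip_force: 0.0
```

Call:
play_rows([
  [[0, 0, 0], [0, 0, 1.5], 255],
  [[0, 0, 0], [0, 0, 1.5], 255],
  [[0, 0, 0], [0, 0, 0], 255],
])

```text
time_s: 8.07
ee_pos: [0.567, -0.0856, 0.0733]
tcp_rot: [-0.0, -0.124, 0.992, 0.0]
contact_force: [-0.5, -0.4, -0.3]
finger_gap: 0.005
grip_force: 0.0
```

Call:
play_rows([
  [[0, 0, 0], [0, 0, 1.5], 255],
  [[0, 0, 0], [0, 0, 0], 255],
])

```text
time_s: 8.23
ee_pos: [0.5671, -0.0857, 0.0719]
tcp_rot: [-0.0, -0.124, 0.992, 0.0]
contact_force: [0.9, -0.1, -0.2]
finger_gap: -0.001
grip_force: 0.0
```

Call:
play_rows([
  [[0, 0, 0], [0, 0, 1.5], 255],
  [[0, 0, 0], [0, 0, 0], 255],
])

```text
time_s: 8.4
ee_pos: [0.5671, -0.0857, 0.0704]
tcp_rot: [-0.0, -0.124, 0.992, 0.0]
contact_force: [0.2, 0.2, 0.4]
finger_gap: 0.001
grip_force: 0.0
```

```bash
python3 - <<'E'
from h import *
np.set_printoptions(precision=3,suppress=True)
s=grab_frame("side");o=observe();print(o["ee_pos"],o["contact_force"],o["joint_pos"])
im=s["pixels"]
for v in range(240,268,2): print(v,im[v,334:356:3].mean(1).astype(int))
print(proj(s,o["ee_pos"]))
E
```

```text
[ 0.567 -0.086  0.07 ] [ 0.064 -0.279 -0.232] [-0.327  0.208  1.926 -0.     1.008 -2.146]
240 [103  90  91  52  46  55  78 125]
242 [103  90  95  52  49  64 110 126]
244 [119  95  96  50  49  69 123 123]
246 [118  94  95  51  49  69 123 123]
248 [115  94  95  52  49  70 125 124]
250 [132 108  95  50  49  71 116 102]
252 [141 114  96  51  49  79 125  90]
254 [141 133 100  72  81 114 141 136]
256 [130 118  99  99  98 128 140 141]
258 [ 94  93  92  94  93 104 137 139]
260 [116  97  93  94  94  93 130 140]
262 [136 111  94  93  94  93 114 139]
264 [112 109 104 100  99  98 100 127]
266 [ 96 105 109 109 109 105 101  98]
[343.906 268.602]
```

Call:
play_rows([
  [[0, 0, 0], [0, 0, 1.5], 255],
  [[0, 0, 0], [0, 0, 1.5], 255],
  [[0, 0, 0], [0, 0, 0], 255],
])

```text
time_s: 8.7
ee_pos: [0.5671, -0.0857, 0.0673]
tcp_rot: [-0.0, -0.124, 0.992, 0.0]
contact_force: [0.1, 0.3, -0.8]
finger_gap: 0.0
grip_force: 0.1
```

Call:
play_rows([
  [[0, 0, 0], [0, 0, 1.5], 255],
  [[0, 0, 0], [0, 0, 0], 255],
])

```text
time_s: 8.87
ee_pos: [0.5672, -0.0857, 0.0659]
tcp_rot: [-0.0, -0.124, 0.992, 0.0]
contact_force: [-0.2, 0.4, 0.4]
finger_gap: 0.002
grip_force: 0.1
```

Call:
play_rows([
  [[0, 0, 0], [0, 0, 1], 255],
  [[0, 0, 0], [0, 0, 0], 255],
])

```text
time_s: 9.03
ee_pos: [0.5672, -0.0857, 0.065]
tcp_rot: [-0.0, -0.124, 0.992, 0.0]
contact_force: [0.3, 0.2, -0.1]
finger_gap: 0.002
grip_force: 0.1
```

Call:
play_rows([
  [[0, 0, 0], [0, 0, 1], 255],
  [[0, 0, 0], [0, 0, 0], 255],
])

```text
time_s: 9.2
ee_pos: [0.5672, -0.0857, 0.064]
tcp_rot: [-0.0, -0.124, 0.992, 0.0]
contact_force: [0.5, 0.9, -0.4]
finger_gap: -0.002
grip_force: 0.1
```

Call:
play_rows([
  [[0, 0, 0], [0, 0, 1], 255],
  [[0, 0, 0], [0, 0, 0], 255],
])

```text
time_s: 9.37
ee_pos: [0.5672, -0.0857, 0.063]
tcp_rot: [-0.0, -0.124, 0.992, 0.0]
contact_force: [-0.1, 0.2, 0.6]
finger_gap: 0.001
grip_force: 0.1
```

Call:
play_rows([
  [[0, 0, 0], [0, 0, 1], 255],
  [[0, 0, 0], [0, 0, 0], 255],
])

```text
time_s: 9.53
ee_pos: [0.5672, -0.0857, 0.062]
tcp_rot: [0.0, -0.124, 0.992, 0.0]
contact_force: [-0.2, -0.5, -0.4]
finger_gap: 0.001
grip_force: 0.0
```

```bash
python3 - <<'E'
from h import *
np.set_printoptions(precision=3,suppress=True)
s=grab_frame("side");o=observe();print(o["ee_pos"],o["contact_force"],o["joint_pos"])
im=s["pixels"]
for v in range(246,276,2): print(v,im[v,322:364:3].mean(1).astype(int))
cv2.imwrite("pics/s7.png",cv2.resize(im[220:320,290:410],None,fx=6,fy=6,interpolation=cv2.INTER_CUBIC))
E
```

```text
[ 0.567 -0.086  0.062] [ 0.217 -0.196  0.67 ] [-0.327  0.22   1.929  0.     0.993 -2.146]
246 [144 149 139 126 119  93  95  54  49  71 123 123 119 126]
248 [133 136 131 121 114  91  95  53  50  70 123 124 114 123]
250 [133 136 131 121 114  93  95  53  49  66 113 102  92 103]
252 [133 137 132 130 136 108  94  54  48  73 119  82  83  96]
254 [134 136 142 145 145 112  93  51  47  77 145 137 113  96]
256 [129 139 145 145 146 115  94  50  48  84 144 146 142 104]
258 [109 142 145 146 146 125  99  73  81 112 144 145 145 131]
260 [108 146 147 143 134 118 101 101 100 105 139 143 144 142]
262 [104 145 147 124  99  99  99 100  99  98 135 144 143 136]
264 [102 125 148 140 102  99  98  98 100 100 124 145 143 114]
266 [103  80 128 145 129 115 100  99  99 100 110 141 124  99]
268 [113  53  65 116 139 125 101 100 100 101 102 110  92  92]
270 [129  53  44  64 109 110 108 108 107 103  99  95  89  81]
272 [128  55  44  61 104 106 105 102 104 102  98  95  90  76]
274 [130  75  46  60 104 106 106 105 105 103  98  95  89  66]
```

View pics/s7.png

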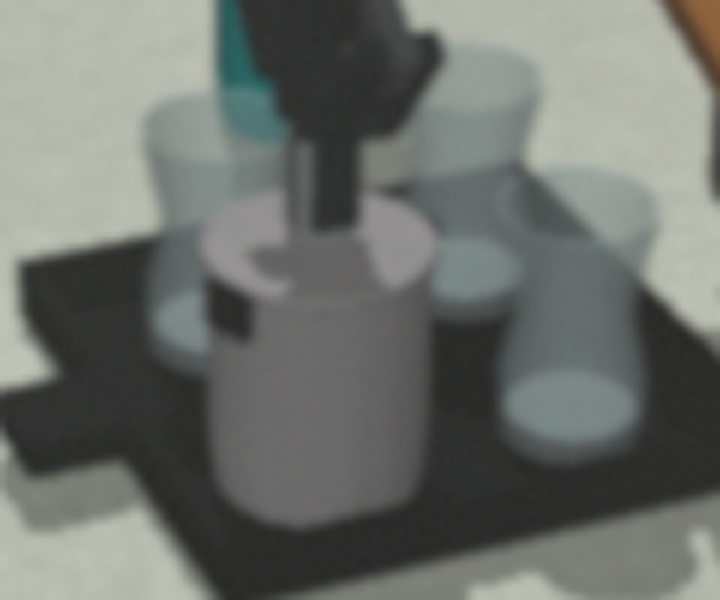

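The lid went down under the fingertip at crop (325,232). The real tips sit about 30 mm short of the reported TCP. I'll press until I feel force.

Call:
play_rows([
  [[0, 0, 0], [0, 0, 1], 255],
  [[0, 0, 0], [0, 0, 0], 255],
])

```text
time_s: 9.75
ee_pos: [0.5673, -0.0857, 0.0619]
tcp_rot: [-0.0, -0.124, 0.992, 0.0]
contact_force: [-1.7, 0.9, 5.1]
finger_gap: 0.001
grip_force: 2.4
```

Call:
play_rows([
  [[0, 0, 0], [0, 0, 1], 255],
  [[0, 0, 0], [0, 0, 0], 255],
])

```text
time_s: 9.92
ee_pos: [0.5676, -0.0858, 0.0619]
tcp_rot: [0.0, -0.124, 0.992, -0.0]
contact_force: [-3.9, 1.3, 8.5]
finger_gap: -0.001
grip_force: 4.3
```

Call:
play_rows([
  [[0, 0, 0], [0, 0, 1], 255],
  [[0, 0, 0], [0, 0, 0], 255],
])

```text
time_s: 10.08
ee_pos: [0.568, -0.0858, 0.062]
tcp_rot: [0.0, -0.124, 0.992, -0.0]
contact_force: [-4.0, 1.3, 12.5]
finger_gap: 0.0
grip_force: 6.2
```

The lid is shut firmly: 12 N, with the tip at 0.093 m, so the tool's z offset is 31 mm. I retreat above the ear and look again.

Call:
play_rows([
  [[0, 0, 0], [0, 0, -10], 255],
  [[0, 0, 0], [0, 0, -30], 255],
  [[0, 0, 0], [0, 0, -30], 255],
  [[0, 0, 0], [0, 0, -30], 0],
  [[0, 0, 0], [27, 13.7, 0], 0],
  [[0, 0, 0], [27, 13.7, 0], 0],
  [[0, 0, 0], [27, 13.7, 0], 0],
  [[0, 0, 0], [0, 0, 0], 0],
  [[0, 0, 0], [0, 0, 0], 0],
])

```text
time_s: 10.83
ee_pos: [0.4776, -0.0653, 0.1588]
tcp_rot: [0.0, -0.124, 0.992, -0.0]
contact_force: [1.3, -0.1, 0.9]
finger_gap: 0.847
grip_force: 0.0
```

```bash
cat > tray.py <<'E'
from h import *
np.set_printoptions(precision=4,suppress=True)
s=grab_frame("side");t=grab_frame("top");k=grab_frame("wrist");o=observe()
print(o["time_s"],np.array(o["ee_pos"]),np.array(o["tcp_rot"]),np.array(o["contact_force"]))
for nm,p in (("side",s),("top",t),("wrist",k)):
  for n in ("tray_ear","tray_mid","pot_hinge","pot_mid"):
    for r in place_of(p,n):
      if r["score"]>.5:print(nm,n,round(r["score"],2),w(p,r["location"]))
E
python3 tray.py; python3 - <<'E'
from h import *
s=grab_frame("side");k=grab_frame("wrist")
a=cv2.resize(s["pixels"][200:320,280:430],None,fx=5,fy=5,interpolation=cv2.INTER_CUBIC)[:600,:400]
a=cv2.resize(s["pixels"][220:320,290:390],(400,400),interpolation=cv2.INTER_CUBIC); b=cv2.resize(k["pixels"],(400,300))
out=np.zeros((400,800,3),np.uint8);out[:,:400]=a;out[:300,400:]=b;cv2.imwrite("pics/c8.png",out)
E
```

```text
10.9833 [ 0.4798 -0.0662  0.1597] [ 0.0008 -0.1237  0.9923 -0.0004] [0.66   0.4068 0.1468]
side tray_ear 0.97 [ 0.4829 -0.0658  0.018 ]
side tray_mid 0.75 [ 0.5965 -0.0327  0.0109]
side pot_hinge 0.73 [ 0.5894 -0.0663  0.0889]
side pot_hinge 0.7 [0.4187 0.3624 0.0056]
side pot_hinge 0.68 [0.6235 0.2083 0.0779]
side pot_hinge 0.59 [ 0.3631 -0.0729  0.0755]
side pot_mid 0.78 [0.6033 0.1772 0.0425]
side pot_mid 0.77 [ 0.3489 -0.0377  0.0364]
side pot_mid 0.61 [ 0.6506 -0.0765  0.0479]
top tray_mid 0.98 [ 0.5967 -0.0368  0.0106]
top pot_hinge 0.83 [0.6231 0.2119 0.0814]
top pot_hinge 0.75 [ 0.5921 -0.0637  0.0843]
top pot_hinge 0.62 [ 0.5406 -0.0049  0.0501]
top pot_mid 0.73 [0.6005 0.1805 0.0433]
top pot_mid 0.52 [ 0.421   0.3642 -0.    ]
wrist tray_ear 0.56 [ 0.4791 -0.0672  0.016 ]
wrist tray_mid 0.84 [ 0.5958 -0.0352  0.0067]
wrist pot_hinge 0.82 [ 0.3653 -0.0715  0.0785]
wrist pot_hinge 0.58 [ 0.5972 -0.0709  0.0872]
wrist pot_mid 0.91 [0.5994 0.1807 0.0407]
wrist pot_mid 0.56 [ 0.4089 -0.3412  0.0012]
```

View pics/c8.png

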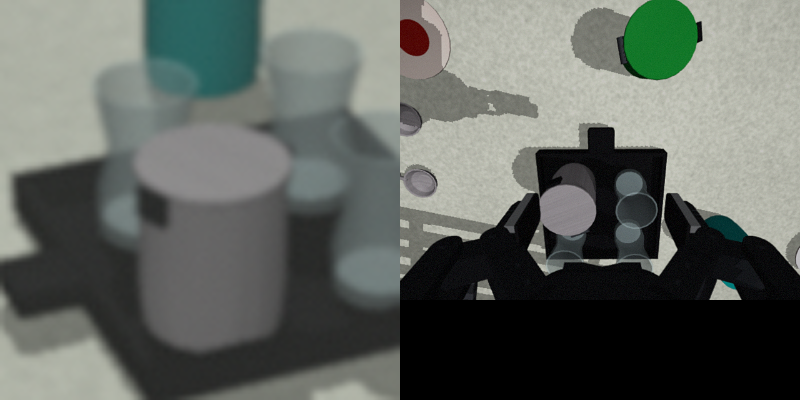

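The lid is shut flat, seen at left (212,160). The tray is unmoved, and the ear is seen at right (600,140), midway between the fingers. I descend over it.

Call:
play_rows([
  [[0, 0, 0], [2.5, 0.5, 36.5], 0],
  [[0, 0, 0], [0, 0, 36.5], 0],
  [[0, 0, 0], [0, 0, 36.5], 0],
  [[0, 0, 0], [0, 0, 36.5], 0],
  [[0, 0, 0], [0, 0, 30], 0],
  [[0, 0, 0], [0, 0, 6.5], 0],
  [[0, 0, 0], [0, 0, 0], 0],
])

```text
time_s: 12.27
ee_pos: [0.4739, -0.0651, -0.0255]
tcp_rot: [-0.003, -0.124, 0.992, 0.001]
contact_force: [-0.2, 1.0, 0.4]
finger_gap: 1.001
grip_force: 0.0
```

Call:
play_rows([
  [[0, 0, 0], [0, 0, 2], 0],
  [[0, 0, 0], [0, 0, 0], 110],
  [[0, 0, 0], [0, 0, 0], 160],
  [[0, 0, 0], [0, 0, 0], 200],
  [[0, 0, 0], [0, 0, 0], 255],
  [[0, 0, 0], [0, 0, 0], 255],
  [[0, 0, 0], [0, 0, 0], 255],
  [[0, 0, 0], [0, 0, 0], 255],
], newtons=30)

```text
time_s: 12.93
ee_pos: [0.4776, -0.0668, -0.0236]
tcp_rot: [0.001, -0.124, 0.992, -0.001]
contact_force: [-1.8, -2.4, 6.8]
finger_gap: 0.461
grip_force: 31.5
```

Call:
play_rows([
  [[0, 0, 0], [0, 0, -1.5], 255],
  [[0, 0, 0], [0, 0, 0], 255],
])

```text
time_s: 13.1
ee_pos: [0.477, -0.0661, -0.0236]
tcp_rot: [0.001, -0.123, 0.992, -0.001]
contact_force: [3.2, -0.3, 1.8]
finger_gap: 0.461
grip_force: 31.9
```

Call:
play_rows([
  [[0, 0, 0.005], [-2, -0.6, 0], 255],
  [[0, 0, 0.01], [-3, -0.9, 0], 255],
  [[0, 0, 0.01], [-4, -1.2, 0], 255],
  [[0, 0, 0.01], [-4.9, -1.4, 0], 255],
  [[0, 0, 0.01], [-4.9, -1.4, 0], 255],
  [[0, 0, 0.01], [-4.9, -1.35, 0], 255],
  [[0, 0, 0.01], [-4.9, -1.3, 0], 255],
  [[0, 0, 0.01], [-4.9, -1.2, 0], 255],
  [[0, 0, 0.01], [-4, -1, 0], 255],
  [[0, 0, 0.01], [-3, -0.7, 0], 255],
  [[0, 0, 0.005], [-2, -0.5, 0], 255],
  [[0, 0, 0], [0, 0, 0], 255],
])

```text
time_s: 14.1
ee_pos: [0.5146, -0.0666, -0.0239]
tcp_rot: [-0.008, -0.077, 0.997, 0.003]
contact_force: [-13.2, 3.2, 16.6]
finger_gap: 0.456
grip_force: 34.3
```

```bash
python3 tray.py
```

```text
14.25 [ 0.5146 -0.0666 -0.0239] [-0.0075 -0.0765  0.997   0.0025] [-13.6704   3.854   15.3458]
side tray_ear 0.96 [ 0.5184 -0.0648  0.0148]
side tray_mid 0.76 [ 0.636  -0.0423  0.0085]
side pot_hinge 0.63 [0.6189 0.2088 0.0788]
side pot_hinge 0.61 [ 0.6289 -0.077   0.0874]
side pot_hinge 0.59 [ 0.3665 -0.0721  0.0748]
side pot_mid 0.86 [ 0.35   -0.0377  0.0392]
side pot_mid 0.77 [0.6013 0.1797 0.042 ]
side pot_mid 0.68 [ 0.6012 -0.0933  0.048 ]
top tray_mid 0.6 [ 0.6379 -0.0475  0.0082]
top pot_hinge 0.92 [ 0.6301 -0.0749  0.085 ]
top pot_hinge 0.67 [0.6213 0.213  0.0803]
top pot_mid 0.97 [0.5999 0.1811 0.0435]
wrist tray_ear 0.88 [ 0.5174 -0.0675  0.0156]
```

Call:
play_rows([
  [[0, 0, 0], [0, 0, -1.5], 255],
  [[0, 0, 0], [0, 0, -1], 255],
  [[0, 0, 0], [0, 0, 0], 255],
])

```text
time_s: 15.1
ee_pos: [0.5166, -0.0671, -0.0234]
tcp_rot: [-0.004, -0.075, 0.997, 0.002]
contact_force: [-2.9, 1.8, -5.1]
finger_gap: 0.46
grip_force: 31.8
```

Call:
play_rows([
  [[0, 0, 0.005], [-2, -0.5, 0], 255],
  [[0, 0, 0.01], [-3, -0.7, 0], 255],
  [[0, 0, 0.01], [-4, -0.9, 0], 255],
  [[0, 0, 0.01], [-5, -1, 0], 255],
  [[0, 0, 0.01], [-5, -1, 0], 255],
  [[0, 0, 0.01], [-5, -0.9, 0], 255],
  [[0, 0, 0.01], [-5, -0.8, 0], 255],
  [[0, 0, 0.01], [-5, -0.8, 0], 255],
  [[0, 0, 0.01], [-5, -0.7, 0], 255],
  [[0, 0, 0.01], [-5, -0.7, 0], 255],
  [[0, 0, 0.01], [-5, -0.6, 0], 255],
  [[0, 0, 0.01], [-5, -0.6, 0], 255],
  [[0, 0, 0.01], [-5, -0.5, 0], 255],
  [[0, 0, 0.01], [-4, -0.3, 0], 255],
  [[0, 0, 0.01], [-3, -0.2, 0], 255],
  [[0, 0, 0], [-2, -0.1, 0], 255],
  [[0, 0, 0], [0, 0, 0], 255],
])

```text
time_s: 16.52
ee_pos: [0.5896, -0.0738, -0.0212]
tcp_rot: [0.001, -0.001, 1.0, -0.0]
contact_force: [-0.6, 0.8, -6.1]
finger_gap: 0.461
grip_force: 31.2
```

```bash
python3 tray.py
```

```text
16.6667 [ 0.5896 -0.0738 -0.021 ] [ 0.0012 -0.0013  1.     -0.0002] [ 0.5612  0.7862 -6.1116]
side tray_ear 0.71 [ 0.5951 -0.0733  0.0203]
side tray_mid 0.87 [ 0.7161 -0.0699  0.011 ]
side pot_hinge 0.88 [ 0.7035 -0.1007  0.088 ]
side pot_hinge 0.66 [ 0.3639 -0.0731  0.076 ]
side pot_hinge 0.57 [0.6213 0.2109 0.0775]
side pot_mid 0.9 [ 0.3504 -0.0379  0.038 ]
side pot_mid 0.77 [0.6021 0.1764 0.043 ]
side pot_mid 0.58 [ 0.6661 -0.1151  0.0468]
top tray_mid 0.96 [ 0.711  -0.0719  0.0134]
top pot_hinge 0.96 [0.6223 0.2083 0.08  ]
top pot_hinge 0.81 [ 0.7021 -0.0994  0.087 ]
top pot_mid 0.85 [0.6005 0.1816 0.0407]
wrist tray_ear 0.97 [ 0.5909 -0.074   0.0179]
```

Call:
play_rows([
  [[0, 0, 0], [0, 0, 0.5], 0],
  [[0, 0, 0], [0, 0, 0], 0],
  [[0, 0, 0], [0, 0, 0], 0],
  [[0, 0, 0], [0, 0, 0], 0],
  [[0, 0, 0], [0, 0, 0], 0],
  [[0, 0, 0], [0, 0, -3], 0],
  [[0, 0, 0], [0, 0, -4], 0],
  [[0, -0.122, 0], [0, 0, 0], 0],
  [[0, -0.122, 0], [0, 0, 0], 0],
  [[0, -0.122, 0], [0, 0, 0], 0],
  [[0, -0.122, 0], [0, 0, 0], 0],
  [[0, -0.122, 0], [0, 0, 0], 0],
  [[0, 0, 0], [0, 0, 0], 0],
])

```text
time_s: 18.35
ee_pos: [0.5881, -0.067, -0.0166]
tcp_rot: [0.244, -0.005, 0.97, 0.012]
contact_force: [-0.7, 0.1, 0.2]
finger_gap: 1.001
grip_force: 0.0
```

```bash
python3 tray.py
```

```text
18.5 [ 0.5921 -0.0686 -0.014 ] [ 0.2456 -0.0057  0.9693  0.0099] [-0.1679 -0.8941 -0.499 ]
side tray_ear 0.57 [ 0.5944 -0.0753  0.0171]
side tray_mid 0.69 [ 0.7136 -0.0707  0.0109]
side pot_hinge 0.94 [ 0.6962 -0.1001  0.0862]
side pot_hinge 0.57 [0.6204 0.2112 0.0775]
side pot_hinge 0.57 [ 0.3655 -0.0707  0.0793]
side pot_mid 0.84 [0.6026 0.1765 0.0435]
side pot_mid 0.73 [ 0.349  -0.0358  0.0386]
side pot_mid 0.64 [ 0.6676 -0.1152  0.0464]
top tray_ear 0.68 [ 0.5939 -0.0736  0.0148]
top tray_mid 0.73 [ 0.7147 -0.0722  0.0116]
top tray_mid 0.65 [ 0.7093 -0.0703  0.0015]
top pot_hinge 0.92 [0.6204 0.2106 0.0822]
top pot_hinge 0.82 [ 0.7014 -0.098   0.0851]
top pot_mid 0.92 [ 0.6696 -0.1142  0.0469]
top pot_mid 0.56 [0.6013 0.1838 0.0432]
wrist tray_ear 0.93 [ 0.5911 -0.0728  0.0163]
wrist tray_mid 0.79 [ 0.7094 -0.0726  0.0088]
wrist pot_mid 0.93 [ 0.6681 -0.1184  0.041 ]
```

```bash
python3 - <<'E'
from h import *
np.set_printoptions(precision=4,suppress=True)
o=observe();print(np.array(o["joint_pos"]),np.array(o["joint_vel"]),o["ee_pos"]);print(Rq(o["tcp_rot"]).as_matrix())
E
```

```text
[-0.3806  0.2023  2.2157  0.6548  0.3311 -2.5445] [-0.0027 -0.0006  0.0017  0.0014 -0.0038 -0.0015] [ 0.591  -0.068  -0.0151]
[[-0.8796 -0.016   0.4754]
 [-0.0058  0.9997  0.023 ]
 [-0.4756  0.0175 -0.8795]]
```

Call:
play_rows([
  [[0, 0, 0], [-3.5, -2.7, 2.4], 0],
  [[0, 0, 0], [-3.5, -2.6, 2.4], 0],
  [[0, 0, 0], [-3.5, 0, 2.4], 0],
  [[0, 0, 0], [-3.5, 0, 2.5], 0],
  [[0, 0, 0], [0, 0, 0], 0],
  [[0, 0, 0], [0, 0, 0], 0],
])

```text
time_s: 19.6
ee_pos: [0.6084, -0.073, -0.017]
tcp_rot: [0.245, -0.006, 0.969, 0.01]
contact_force: [0.2, 0.2, 0.0]
finger_gap: 1.001
grip_force: 0.0
```

```bash
python3 - <<'E'
from h import *
np.set_printoptions(precision=4,suppress=True)
o=observe();M=Rq(o["tcp_rot"]).as_matrix();print(np.array(o["joint_pos"]),o["ee_pos"],"T",o["ee_pos"]-.031*M[:,2],o["contact_force"]);print(M)
E
```

```text
[-0.3769  0.24    2.1734  0.6443  0.3333 -2.5305] [ 0.6084 -0.073  -0.017 ] T [ 0.5936 -0.0737  0.0103] [0.2429 0.1975 0.0468]
[[-0.8795 -0.0162  0.4755]
 [-0.0059  0.9997  0.0231]
 [-0.4758  0.0175 -0.8794]]
```

Call:
play_rows([
  [[0, 0, 0], [0, 0, 0], 110],
  [[0, 0, 0], [0, 0, 0], 160],
  [[0, 0, 0], [0, 0, 0], 200],
  [[0, 0, 0], [0, 0, 0], 255],
  [[0, 0, 0], [0, 0, 0], 255],
  [[0, 0, 0], [0, 0, 0], 255],
  [[0, 0, 0], [0, 0, 0], 255],
], newtons=30)

```text
time_s: 20.18
ee_pos: [0.6078, -0.0728, -0.0169]
tcp_rot: [0.245, -0.006, 0.969, 0.011]
contact_force: [-3.4, -0.6, 4.6]
finger_gap: 0.459
grip_force: 30.7
```

Call:
play_rows([
  [[0, 0, 0], [-1.8, 0, 1], 255],
  [[0, 0, 0], [-2.6, 0, 1.4], 255],
  [[0, 0, 0], [-3.5, 0, 1.9], 255],
  [[0, 0, 0], [-4.4, 0, 2.4], 255],
  [[0, 0, 0], [-4.4, 0, 2.4], 255],
  [[0, 0, 0], [-3.5, 0, 1.9], 255],
  [[0, 0, 0], [-2.6, 0, 1.4], 255],
  [[0, 0, 0], [-1.8, 0, 1], 255],
  [[0, 0, 0], [0, 0, 0], 255],
])

```text
time_s: 20.93
ee_pos: [0.6351, -0.0721, -0.0169]
tcp_rot: [0.245, -0.006, 0.97, 0.011]
contact_force: [-10.8, -0.1, 11.1]
finger_gap: 0.459
grip_force: 31.7
```

```bash
python3 tray.py|grep -v pot_; python3 - <<'E'
from h import *
np.set_printoptions(precision=4,suppress=True)
o=observe();M=Rq(o["tcp_rot"]).as_matrix();print(np.array(o["joint_pos"]),o["ee_pos"],"T",o["ee_pos"]-.031*M[:,2]);print(M)
E
```

```text
21.0833 [ 0.6351 -0.0721 -0.0169] [ 0.2446 -0.0063  0.9695  0.011 ] [-10.7885   0.6799  10.5669]
side tray_ear 0.88 [ 0.6218 -0.0747  0.016 ]
side tray_mid 0.58 [ 0.7406 -0.0704  0.0109]
top tray_ear 0.9 [ 0.621  -0.0698  0.0176]
top tray_mid 0.76 [ 0.7415 -0.0764  0.009 ]
wrist tray_ear 0.6 [ 0.6177 -0.0729  0.0146]
wrist tray_mid 0.66 [ 0.7384 -0.0696  0.0096]
[-0.3558  0.2876  2.11    0.5995  0.3398 -2.4677] [ 0.6351 -0.0721 -0.0168] T [ 0.6204 -0.0729  0.0104]
[[-0.8802 -0.0177  0.4742]
 [-0.0069  0.9997  0.0244]
 [-0.4745  0.0182 -0.8801]]
```

Call:
play_rows([
  [[0, 0, 0], [-0.4, 0, -0.7], 255],
  [[0, 0, 0], [-1.8, -0.2, 1], 255],
  [[0, 0, 0], [-2.6, -0.2, 1.4], 255],
  [[0, 0, 0], [-3.5, -0.2, 1.9], 255],
  [[0, 0, 0], [-4.4, -0.2, 2.4], 255],
  [[0, 0, 0], [-4.4, -0.2, 2.4], 255],
  [[0, 0, 0], [-4.4, -0.2, 2.4], 255],
  [[0, 0, 0], [-4.4, -0.2, 2.4], 255],
  [[0, 0, 0], [-4.4, -0.2, 2.4], 255],
  [[0, 0, 0], [-4.4, -0.2, 2.4], 255],
  [[0, 0, 0], [-3.5, -0.2, 1.9], 255],
  [[0, 0, 0], [-2.6, -0.2, 1.4], 255],
  [[0, 0, 0], [-1.8, 0, 1], 255],
  [[0, 0, 0], [0, 0, 0], 255],
])

```text
time_s: 22.85
ee_pos: [0.683, -0.0733, -0.0169]
tcp_rot: [0.244, -0.006, 0.97, 0.011]
contact_force: [-8.0, 0.1, 7.1]
finger_gap: 0.461
grip_force: 32.4
```

```bash
python3 tray.py|grep -v pot_; python3 - <<'E'
from h import *
np.set_printoptions(precision=4,suppress=True)
o=observe();M=Rq(o["tcp_rot"]).as_matrix();print(np.array(o["joint_pos"]),o["ee_pos"],"T",o["ee_pos"]-.031*M[:,2]);print(M)
E
```

```text
23.0 [ 0.683  -0.0734 -0.0169] [ 0.2441 -0.0064  0.9697  0.0111] [-8.5747 -0.1795  6.9471]
side tray_ear 0.93 [ 0.6686 -0.0758  0.0131]
side tray_ear 0.51 [ 0.8303 -0.1221  0.0471]
side tray_mid 0.92 [ 0.7886 -0.0688  0.008 ]
top tray_ear 0.95 [ 0.6699 -0.0709  0.0153]
top tray_mid 0.88 [ 0.7878 -0.0727  0.0117]
wrist tray_ear 0.71 [ 0.6684 -0.072   0.0168]
wrist tray_mid 0.92 [ 0.7862 -0.0708  0.0095]
[-0.3272  0.3712  1.9946  0.5258  0.3572 -2.3675] [ 0.683  -0.0733 -0.0169] T [ 0.6684 -0.0741  0.0104]
[[-0.8807 -0.0179  0.4733]
 [-0.007   0.9997  0.0246]
 [-0.4736  0.0184 -0.8806]]
```

Call:
play_rows([
  [[0, 0, 0], [-1.3, 0, 0.6], 255],
  [[0, 0, 0], [-1.8, 0, 0.9], 255],
  [[0, 0, 0], [-1.8, 0, 0.9], 255],
  [[0, 0, 0], [-1.3, 0, 0.7], 255],
  [[0, 0, 0], [-0.9, 0, 0.5], 255],
  [[0, 0, 0], [0, 0, 0], 255],
])

```text
time_s: 24.1
ee_pos: [0.6905, -0.0732, -0.0169]
tcp_rot: [0.244, -0.006, 0.97, 0.011]
contact_force: [-11.2, 0.3, 7.3]
finger_gap: 0.458
grip_force: 32.6
```

Call:
play_rows([
  [[0, 0, 0], [-0.9, 0, 0.5], 255],
  [[0, 0, 0], [-0.9, 0, 0.5], 255],
  [[0, 0, 0], [0, 0, 0], 255],
])

```text
time_s: 24.35
ee_pos: [0.6925, -0.0733, -0.0169]
tcp_rot: [0.244, -0.006, 0.97, 0.011]
contact_force: [-11.2, 0.2, 9.3]
finger_gap: 0.465
grip_force: 32.7
```

Call:
play_rows([
  [[0, 0, 0], [-0.9, 0, 0.5], 255],
  [[0, 0, 0], [0, 0, 0], 255],
])

```text
time_s: 24.52
ee_pos: [0.6935, -0.0732, -0.0169]
tcp_rot: [0.244, -0.006, 0.97, 0.011]
contact_force: [-12.3, 1.1, 8.9]
finger_gap: 0.457
grip_force: 32.7
```

Call:
play_rows([
  [[0, 0, 0], [-0.9, 0, 0.5], 255],
  [[0, 0, 0], [0, 0, 0], 255],
])

```text
time_s: 24.68
ee_pos: [0.6945, -0.0732, -0.0169]
tcp_rot: [0.244, -0.006, 0.97, 0.011]
contact_force: [-11.5, -0.7, 8.5]
finger_gap: 0.459
grip_force: 32.7
```

Call:
play_rows([
  [[0, 0, 0], [-0.9, 0, 0.5], 255],
  [[0, 0, 0], [0, 0, 0], 255],
])

```text
time_s: 24.85
ee_pos: [0.6956, -0.0732, -0.0168]
tcp_rot: [0.244, -0.006, 0.97, 0.011]
contact_force: [-11.6, -0.5, 8.5]
finger_gap: 0.46
grip_force: 32.7
```

```bash
python3 tray.py|grep -v pot_h
```

```text
25.0 [ 0.6956 -0.0732 -0.0169] [ 0.2437 -0.0063  0.9698  0.0112] [-11.7047   0.4688   8.6613]
side tray_ear 0.67 [ 0.6818 -0.0734  0.0137]
side pot_mid 0.9 [0.6011 0.1798 0.0419]
side pot_mid 0.84 [ 0.3509 -0.0384  0.0379]
side pot_mid 0.69 [ 0.7558 -0.114   0.0485]
top tray_ear 0.75 [ 0.681  -0.0671  0.014 ]
top tray_mid 0.6 [ 0.8012 -0.0735  0.015 ]
top pot_mid 0.98 [0.5997 0.1818 0.0417]
top pot_mid 0.97 [ 0.7579 -0.1144  0.0457]
wrist tray_ear 0.96 [ 0.6787 -0.0737  0.0175]
wrist tray_mid 0.7 [ 0.7982 -0.0691  0.0093]
```

Call:
play_rows([
  [[0, 0, 0], [-0.9, 0, 0.5], 255],
  [[0, 0, 0], [0, 0, 0], 255],
])

```text
time_s: 25.77
ee_pos: [0.6966, -0.0732, -0.0169]
tcp_rot: [0.244, -0.006, 0.97, 0.011]
contact_force: [-11.5, -0.6, 9.1]
finger_gap: 0.459
grip_force: 32.7
```

Call:
play_rows([
  [[0, 0, 0], [-0.9, 0, 0.5], 255],
  [[0, 0, 0], [0, 0, 0], 255],
])

```text
time_s: 25.93
ee_pos: [0.6972, -0.0732, -0.0169]
tcp_rot: [0.243, -0.006, 0.97, 0.011]
contact_force: [-14.3, 0.5, 10.8]
finger_gap: 0.458
grip_force: 33.1
```

The force step shows the back wall has met the strip. I release and withdraw straight back.

Call:
play_rows([
  [[0, 0, 0], [0.3, 0, -0.2], 255],
  [[0, 0, 0], [0, 0, 0], 0],
  [[0, 0, 0], [0, 0, 0], 0],
  [[0, 0, 0], [0, 0, 0], 0],
  [[0, 0, 0], [0, 0, 0], 0],
  [[0, 0, 0], [0, 0, 0], 0],
  [[0, 0, 0], [0, 0, 0], 0],
  [[0, 0, 0], [4.4, 0, -2.4], 0],
  [[0, 0, 0], [8.8, 0, -4.8], 0],
  [[0, 0, 0], [8.8, 0, -4.8], 0],
  [[0, 0, 0], [8.8, 0, -4.8], 0],
  [[0, 0, 0], [8.8, 0, -4.8], 0],
  [[0, 0, 0], [8.8, 0, -4.8], 0],
  [[0, 0, 0], [8.8, 0, -4.8], 0],
  [[0, 0, 0], [0, 0, 0], 0],
  [[0, 0, 0], [0, 0, 0], 0],
])

```text
time_s: 27.27
ee_pos: [0.6332, -0.0749, -0.016]
tcp_rot: [0.245, -0.005, 0.969, 0.01]
contact_force: [-0.3, 0.2, -0.5]
finger_gap: 0.998
grip_force: 0.0
```

```bash
python3 tray.py; python3 - <<'E'
from h import *
t=grab_frame("top")
for p in (t,grab_frame("side")):
  for n in ("glass_a_mid","glass_b_mid","glass_c_mid"):
    for r in place_of(p,n):print(n,round(r["score"],2),w(p,r["location"]).round(4))
E
```

```text
27.4167 [ 0.6345 -0.0751 -0.0155] [ 0.2458 -0.0056  0.9692  0.0102] [ 0.2285  0.9545 -0.3389]
side tray_ear 0.95 [ 0.6827 -0.0749  0.0171]
side pot_hinge 0.86 [ 0.3662 -0.0705  0.0793]
side pot_hinge 0.71 [ 0.7871 -0.1001  0.0863]
side pot_hinge 0.62 [0.4201 0.3603 0.0016]
side pot_hinge 0.55 [0.6223 0.211  0.077 ]
side pot_mid 0.95 [ 0.347  -0.0382  0.037 ]
side pot_mid 0.68 [0.6034 0.1787 0.0434]
side pot_mid 0.58 [ 0.7558 -0.1141  0.0462]
top tray_ear 0.83 [ 0.6821 -0.0718  0.0175]
top pot_hinge 0.64 [ 0.7907 -0.099   0.0881]
top pot_hinge 0.56 [0.6233 0.2098 0.0779]
top pot_mid 0.92 [ 0.7592 -0.116   0.0438]
top pot_mid 0.6 [0.5974 0.1796 0.0432]
wrist tray_ear 0.72 [ 0.6809 -0.0755  0.0158]
wrist tray_mid 0.7 [ 0.7988 -0.0729  0.0087]
glass_a_mid 0.49 [ 0.7604 -0.025   0.0508]
glass_a_mid 0.27 [ 0.591   0.3793 -0.0028]
glass_b_mid 0.78 [ 0.8548 -0.0259  0.0498]
glass_c_mid 0.75 [ 0.8467 -0.1228  0.0492]
glass_a_mid 0.75 [ 0.7535 -0.028   0.0489]
glass_b_mid 0.58 [ 0.8458 -0.0269  0.0493]
glass_c_mid 0.74 [ 0.8464 -0.122   0.0477]
glass_c_mid 0.23 [ 0.847  -0.024   0.0479]
```

```bash
python3 -c "
from station import *
print(sign_off())"
```

```text
the job is handed in; nothing more can be done
None
```

I shut the sugar pot's lid and slid the tray home against the stop strip, square and midway, then handed the job in; the last camera check placed all three glasses and the pot on the tray, and the judge gave no verdict.

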